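# Crack open the sealed sample tin and hold it ajar

## Robot

A 6-joint arm with a two-finger parallel gripper is mounted at the origin on the work surface. World frame = base frame: x ahead of the robot, y to its left, z up, the work surface at z = 0. Lengths are in mm, angles in rad, forces in N, time in s.
With the tool pointing down it reaches from about 350 to 775 mm from the base axis. Payload 7.3 kg.
Tool frame: the origin (TCP) lies at the very end of the fingers, on their centre line; the grasp point (between the pads) lies 19 mm behind it; z points along the fingers, y is the line along which they close (so a half turn about z gives the same grasp; the last joint's range is limited). The gripper opens to 92 mm and grips with 3 to 60 N. Pads are 19 mm wide; open, the fingers measure 130 mm over their backs; the gripper's body (75 mm by 190 mm) begins 47 mm behind the grasp point.
Start: joints at [1.183, 0.342, 1.524, -0, 1.275, -0.146], TCP at [125.695, 509.75, 226.741] pointing down, gripper open.
Joint ranges: [-2.53, 2.53], [-0.77, 2.02], [0.04, 2.7], [-1, 4.14], [0.28, 2.66], [-3.11, 3.11]. Speed limits (rad/s): [2.57, 2.57, 3.14, 3.14, 3.14, 3.14].

## Interface

Orientations are given as [roll, pitch, yaw] about the fixed x, y, z axes, in that order (R = Rz(yaw) Ry(pitch) Rx(roll)).
In Python, from plant import bot gives the robot as it stands.
- The arm moves only by the tool jog_arm, never from a script. Its argument "targets" is a list of rows, each an object with "xyz": the shift along the tool's x, y, z as a fraction of full scale, a list of three; "spin": the turn about the tool's z as a fraction of full scale. In form: [{"xyz": [x, y, z], "spin": spin}, ...]. A call has exactly 10 rows; each row shifts and turns the commanded pose from where the row before left it, along the tool's axes as they then stand; what a row does not reach is not made up. Full scale, the value 1, is 80 mm for a shift and 0.1 rad for a turn. A row lasts 1/8 s, in which the tool goes at most 62.5 mm and 10.7 degrees, less where a joint would pass 70% of its speed; a pose out of reach is approached as far as the arm can. A call with a number of a shift or a turn outside -1 to 1 is refused whole. A call with a gripper value outside its range is refused whole. "gripper" is the opening in per cent of the stroke, from 0 (shut) to 100 (fully open), set as the call begins (left out, the last holds). The fingers move at their own pace and stop on an object; the grip force is fixed at half the most. Time passes only in rows, so rows that do not move let the fingers close, or fill a call up. It gives the time, the measured TCP pose, the force, the opening and the grip force at its end, in the units of the state.
- bot.get_obs(): the state, without advancing time (a new reading comes with each control period).
- bot.capture(name): name is "side" or "top" or "wrist"; returns the picture (384x512x3 uint8, blue, green, red); there is no depth.
- bot.get_calibration(name): a dict with "vfov" (degrees; the focal length in pixels is half the picture's height over the tangent of half this angle, whatever the lens; pixels are square), "cx", "cy" (the principal point, pixels), "eye" and "rotation" of the camera in the world. Camera axes: x right, y down, z forward; pixel columns grow to the right and rows downward; lengths in mm; the calibration is good to about 2 mm. A picture is of the moment at which its call begins: read the wrist's pose just before it. get_calibration takes no time and is no camera call; for the wrist camera it gives the pose at the moment of the call.
- bot.close_job(): hands the job in; it is judged then, once.
The state is a dict: "time": time; "joint_positions": joint angles; "dq": joint speeds; "tau": joint torques, N m; "tool_pos": TCP position; "tcp_rot": TCP orientation; "contact_force": force on the tool from outside, world axes, zero at the start; "moment": the same for the moment, N m; "grip_width": finger opening in mm; "finger_force": force on a finger pad.
Only numpy, scipy, OpenCV 4.12 (cv2) and the standard library are available. Lean on these libraries where they do the work, as an engineer would, in place of code of your own. Each camera call takes 0.05 s, during which the arm holds its last target. There are 200 camera calls.

## Task

Lower the steel hold-down plate over the stand's two brass pins until it rests flush on the tin's foot, and let go of it. Then take the red pull on the tin's lid, pull the lid free of its sticky seal without lifting the tin out of its nest, and hold it slightly open, about 2 cm at its front edge, never swinging it wide. Finish while still holding the lid there, with the plate still in place and the perfume bottles and the carton left alone.

Things in the scene. Friction and masses are not known exactly. Their poses are not given: they have to be found in the camera images.
- plate_grip (a point): Centre of the yellow upright grip in the middle of the loose steel hold-down plate, straight above its centre of mass; 43 mm above the plate's underside, 34 mm above its top face, 16 mm below the grip's top. The grip is 40 mm long along x and 14 mm thick along y: take it across the 14 mm (fingers closing along y). Axes: the plate's.
- plate: The hold-down plate, dark steel, 60 (x) x 190 (y) x 9 mm, about 0.9 kg; origin at the centre of its underside, z up. A round through hole of 14 mm on its y axis 75 mm either side of the middle. The same when turned half round. It starts flat on the bench, its long side pointing away from the robot give or take 0.5 rad.
- seat (a point): Where the middle of the plate's underside must rest: on top of the tin's foot, midway between the stand's two brass pins. x points from the pins to the tin (away from the robot, +-0.3 rad), y from pin to pin, z up. Pins 75 mm either side along y, 10 mm thick, tapering at the top to 4 mm; tips 24 mm above this point. With the plate flush, plate_grip is 43 mm straight above it.
- stand: Fixed blue board 190 (x) x 210 (y) x 12 mm with the two pins and the tin's nest; origin at the centre of its underside, axes as seat's. The seat is at x -55, z 22 mm in it. The tin, aluminium, 90 x 90 x 45 mm, has its front face at x 0, and a flat foot 10 mm thick reaching forward from it under the plate.
- lid_grip (a point): Centre of the lid's upright red pull, 26 mm long along x, 14 mm thick along y: take it across the 14 mm (fingers closing along y). It reaches 24 mm above this point; the lid's top face is 26 mm below. It swivels freely (+-0.7 rad about y) on a pin 20 mm below this point, fixed to the lid's front. Lid shut: axes as seat's, 66 mm beyond seat along x, 71 mm above it.
- lid_hinge (a point): Point on the lid's hinge line, which is level and parallel to seat's y axis at the rear of the tin; with the lid shut it lies 82 mm beyond lid_grip along x and 34 mm below it. Axes as seat's.
- lid (a joint): The lid is a steel plate 94 x 94 x 8 mm. Its angle in rad: 0 shut, growing as the front edge rises (that edge is 96 mm from the hinge: 0.2 rad is a gap of 19 mm); stop at 0.85. A sticky gasket: it gives at about 10 N pulled straight up at the pull, in the first 2 mm; past 0.1 rad only the lid's weight is left, about 1 N. Let go, the lid falls shut.
- tin (a joint): How far the tin has risen in its nest, in m: 0 fully down. It only slides up and down. With its lid it weighs about 0.7 kg: without the plate on its foot it rises (at about 7 N) before the seal gives; with the plate only at about 16 N.
- bottle_gold: Bystander: a square perfume bottle with gold-coloured contents, 34 x 46 x 105 mm, standing loose on the bench beyond the work; origin at the centre of its underside. Leave it alone.
- bottle_red: Bystander: a square perfume bottle with red contents, 34 x 46 x 105 mm, standing loose on the bench to the left; origin at the centre of its underside. Leave it alone.
- carton: Bystander: a loose cardboard carton 70 x 90 x 60 mm on the bench to the right; origin at the centre of its underside. Leave it alone.
There are look-alikes about, which are no part of the job. Several things look just like the plate: the one meant starts nearest to the robot's base.

How it is judged:
By the outcome, as a careful person would: the job done as asked, in the order asked, and still so for the second after the job is handed in, while the arm keeps its last pose, push and grip.
It also fails if it takes over 54 s, if anything falls off the work surface, if the arm or the gripper's body presses on something with over 40 N, if the wrist force passes 120 N, or if a joint passes its speed limit or range.

## Working session

There is one attempt and no reset: what is moved stays moved. The work goes in short steps, Python scripts to look and compute and a tool call to move; the robot and the scene stay as the last step left them, time stands still between calls to the robot, and variables do not carry over. Pictures are saved under pics/ and viewed, at most 10 in all, crops included, and the job is handed in when it is done.

Besides the shell and the picture viewer there is one more tool, called after "Emit:" as name([rows], argument=value, ...), one row to a line, values as JSON. jog_arm: Moves the arm, as the interface text tells. Shift numbers are shares of 80 mm and turn numbers shares of 0.1 rad, none past 1 either way. Its arguments: {"type":"object","properties":{"targets":{"type":"array","items":{"type":"object","properties":{"xyz":{"type":"array","items":{"type":"number"}},"spin":{"type":"number"}}}},"gripper":{"type":"number"}},"required":["targets"]}

```bash
mkdir -p pics; ls
python3 - <<'E'
from plant import bot
import cv2,numpy as np
o=bot.get_obs();print(o)
for n in("side","top","wrist"):
    print(n,bot.get_calibration(n)); im=bot.capture(n); cv2.imwrite(f"pics/{n}0.png",im)
a=cv2.imread("pics/side0.png");b=cv2.imread("pics/top0.png")
E
```

```text
pics
{'time': 0.0, 'joint_positions': array([ 1.18298784e+00,  3.42706601e-01,  1.52500764e+00,  1.37610204e-05,
        1.27538913e+00, -1.45998600e-01]), 'dq': array([-0.00088488,  0.00050541,  0.00047987, -0.00070809, -0.00107603,
        0.00077321]), 'tau': array([-7.61681604e-04, -4.31236017e+01, -2.44213718e+01,  7.16509810e-02,
        5.60320972e-02, -9.54563370e-05]), 'tool_pos': array([125.53745201, 509.35833989, 226.05660071]), 'tcp_rot': array([-3.14009993e+00, -2.32797848e-04,  2.89977858e+00]), 'contact_force': array([-0.06271531, -0.27263733,  0.3649899 ]), 'moment': array([-0.05947184,  0.04654663,  0.02864932]), 'finger_force': 0.0, 'grip_width': 91.87672947650002}
side {'vfov': 42.07331061362969, 'cx': 258.30032404620266, 'cy': 199.87261670737274, 'eye': array([  -9.18246475, -825.47830273, 1115.41411218]), 'rotation': array([-2.36464797,  0.01454474, -0.6905578 ])}
top {'vfov': 48.595433567831094, 'cx': 249.81999165038974, 'cy': 195.82820254168016, 'eye': array([ 534.362774  ,  -21.35716439, 1335.34110933]), 'rotation': array([-3.04397377,  0.0198642 , -1.59644276])}
wrist {'vfov': 70.68859830980465, 'cx': 253.64974099675248, 'cy': 193.7081700300924, 'eye': array([ 43.96460931, 529.55343246, 385.08075711]), 'rotation': array([2.83170380e+00, 1.15570909e-03, 1.32859875e+00])}
```

View pics/top0.png

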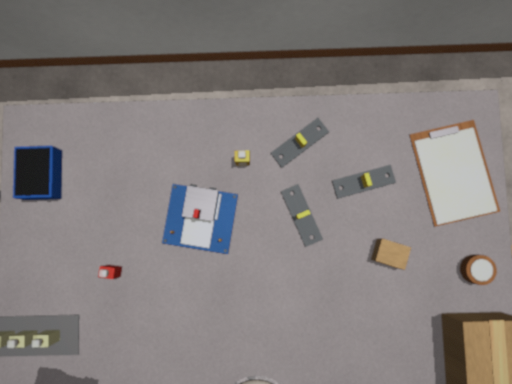

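View pics/side0.png

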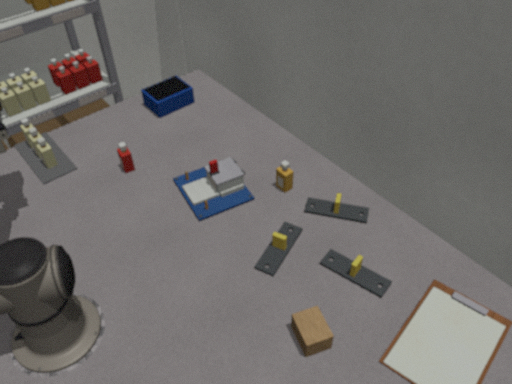

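Top view: the nearest plate is at about (302,215) with its yellow grip at (303,215). The stand is at (200,218), with pins at (172,231) and (220,240) and the red pull at (197,214). The gold bottle is at (242,157), the red bottle at (110,272) and the carton at (392,254). The side view agrees.

```bash
cat > h.py <<'E'
import cv2,numpy as np
from scipy.spatial.transform import Rotation as R
def ray(c,p):
    f=192/np.tan(np.radians(c["vfov"])/2)
    d=np.array([(p[0]-c["cx"])/f,(p[1]-c["cy"])/f,1])
    return np.array(c["eye"]),R.from_euler("xyz",c["rotation"]).as_matrix()@d
def plane(c,p,z):
    e,d=ray(c,p); return e+d*(z-e[2])/d[2]
def proj(c,P):
    f=192/np.tan(np.radians(c["vfov"])/2)
    q=R.from_euler("xyz",c["rotation"]).as_matrix().T@(np.asarray(P,float)-c["eye"])
    return np.array([c["cx"]+f*q[0]/q[2],c["cy"]+f*q[1]/q[2]])
def tri(c1,p1,c2,p2):
    a,d=ray(c1,p1);b,e=ray(c2,p2);d/=np.linalg.norm(d);e/=np.linalg.norm(e)
    s=np.linalg.lstsq(np.c_[d,-e],b-a,rcond=None)[0]
    P,Q=a+s[0]*d,b+s[1]*e
    return (P+Q)/2,np.linalg.norm(P-Q)
def blobs(im,lo,hi,amin=8,box=None):
    h=cv2.cvtColor(im,cv2.COLOR_BGR2HSV);m=cv2.inRange(h,np.array(lo),np.array(hi))
    if box:
        k=np.zeros_like(m);x0,y0,x1,y1=box;k[y0:y1,x0:x1]=1;m=m*k
    n,l,s,c=cv2.connectedComponentsWithStats(m)
    return [(c[i].round(1).tolist(),int(s[i,4]),s[i,:4].tolist()) for i in range(1,n) if s[i,4]>=amin],m
E
python3 - <<'E'
from h import *
from plant import bot
ct,cs=bot.get_calibration("top"),bot.get_calibration("side")
t,s=cv2.imread("pics/top0.png"),cv2.imread("pics/side0.png")
for n,im,b in(("top",t,(150,110,450,280)),("side",s,(100,130,400,320))):
    for k,lo,hi in(("yel",(22,120,90),(35,255,255)),("red",(0,150,80),(8,255,255)),("brass",(8,70,60),(24,255,255))):
        print(n,k,[x for x in blobs(im,lo,hi,3,b)[0]])
b,m=blobs(t,(0,0,0),(180,90,75),50,(265,170,330,260)); print("dark",b)
cn=max(cv2.findContours(m,0,2)[0],key=cv2.contourArea);r=cv2.minAreaRect(cn);print(r)
bx=cv2.boxPoints(r);print([plane(ct,p,9)[:2].round(0).tolist() for p in bx])
print(plane(ct,(303,215),43),plane(ct,(366,181),43))
cv2.imwrite("pics/c1.png",np.hstack([cv2.resize(t[170:260,150:240],(400,400),interpolation=2),cv2.resize(s[150:230,160:260],(400,400),interpolation=2)]))
E
```

```text
top yel [([300.7, 139.5], 77, [296, 133, 11, 14]), ([241.4, 158.2], 81, [235, 151, 14, 12]), ([366.9, 179.5], 71, [363, 173, 9, 14]), ([302.5, 214.2], 53, [296, 211, 14, 8])]
top red [([196.1, 213.6], 32, [194, 210, 5, 8])]
top brass [([423.9, 163.1], 441, [410, 125, 40, 102]), ([298.8, 142.7], 26, [295, 137, 10, 11]), ([239.5, 159.9], 52, [234, 150, 16, 16]), ([363.3, 181.2], 45, [361, 174, 7, 14]), ([171.5, 231.5], 4, [171, 231, 2, 2]), ([219.7, 239.7], 3, [219, 239, 2, 2]), ([390.8, 253.4], 818, [372, 239, 39, 30])]
side yel [([337.2, 202.6], 70, [335, 194, 6, 19]), ([279.4, 240.0], 161, [273, 233, 14, 16]), ([356.0, 265.2], 125, [351, 256, 11, 20])]
side red [([126.0, 159.4], 167, [118, 150, 16, 22]), ([213.2, 165.4], 46, [210, 160, 7, 12])]
side brass [([124.0, 151.0], 4, [123, 150, 3, 3]), ([284.6, 178.2], 315, [276, 166, 18, 26]), ([186.5, 175.2], 13, [186, 172, 2, 7]), ([205.9, 203.9], 12, [205, 201, 3, 7]), ([339.7, 202.0], 3, [339, 201, 2, 3]), ([335.8, 208.2], 41, [333, 203, 7, 11]), ([279.0, 243.1], 112, [272, 235, 15, 15]), ([354.8, 269.2], 77, [349, 260, 13, 17]), ([308.6, 314.3], 302, [292, 306, 33, 14])]
dark []
((294.0, 218.0), (2.0, 2.0), 90.0)
[[595.0, -131.0], [595.0, -137.0], [589.0, -137.0], [589.0, -131.0]]
[ 598.70609921 -158.70405438   43.        ] [ 697.18691891 -354.12365808   43.        ]
```

View pics/c1.png

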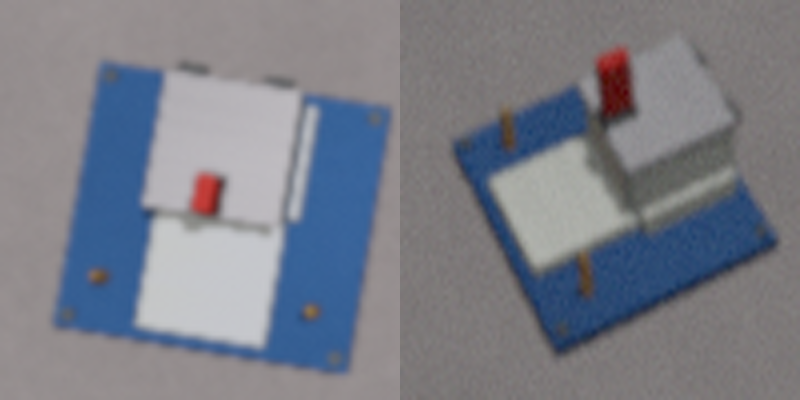

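```bash
cat >> h.py <<'E'
def togo(o,P,ang):
    """tool-axis shift (1=80mm) to P and spin (1=0.1rad) so tool y points at world angle ang (mod pi)"""
    M=R.from_euler("xyz",o["tcp_rot"]).as_matrix()
    d=M.T@(np.asarray(P,float)-o["tool_pos"])/80
    cur=np.arctan2(M[1,1],M[0,1]); da=(ang-cur+np.pi/2)%np.pi-np.pi/2
    print("at",o["tool_pos"].round(1),"yang %.3f"%cur,"shift",d.round(3),"spin",round(-da*10,2),"F",o["contact_force"].round(1),"w",round(o["grip_width"],1),"t",round(o["time"],2))
E
python3 - <<'E'
from h import *
from plant import bot
ct,cs=bot.get_calibration("top"),bot.get_calibration("side")
t,s=cv2.imread("pics/top0.png"),cv2.imread("pics/side0.png")
o=bot.get_obs()
# plate: pixels darker than bench
g=cv2.GaussianBlur(cv2.cvtColor(t,cv2.COLOR_BGR2GRAY),(3,3),0)
print(g[215,270],g[200,297])
m=(g<(int(g[215,270])+int(g[200,297]))/2).astype(np.uint8)*255
k=np.zeros_like(m);k[178:252,272:330]=255;m=cv2.morphologyEx(m&k,cv2.MORPH_CLOSE,np.ones((9,9)))
cn=max(cv2.findContours(m,0,2)[0],key=cv2.contourArea);r=cv2.minAreaRect(cn);b=cv2.boxPoints(r)
W=np.array([plane(ct,p,9)[:2] for p in b]);print(r,W.round(0).tolist())
e=[W[1]-W[0],W[2]-W[1]];L=max(e,key=np.linalg.norm);print("len",[np.linalg.norm(x) for x in e]);ang=np.arctan2(L[1],L[0]);ang=(ang+np.pi/2)%np.pi-np.pi/2
c=W.mean(0)
y=tri(ct,(302.3,214.4),cs,(279.3,241.2));print("grip tri",y,"plate c",c,"ang",ang)
pl=tri(ct,(171.8,231.9),cs,(186.5,173.2));pr=tri(ct,(219.8,240.0),cs,(205.9,202));print("pins",pl,pr)
A,B=plane(ct,(171.8,231.9),42),plane(ct,(219.8,240),42);S=(A+B)/2;print("pins plane",A,B,np.linalg.norm(A-B),"seat",S,"yang",np.arctan2(*(A-B)[[1,0]]))
print("pull",tri(ct,(196.4,213.8),cs,(213.2,165.4)))
togo(o,[c[0],c[1],170],ang)
E
```

```text
145 106
((300.9520263671875, 215.29452514648438), (61.242835998535156, 20.690147399902344), 65.55604553222656) [[675.0, -90.0], [701.0, -150.0], [525.0, -221.0], [500.0, -162.0]]
len [np.float64(65.00512106291072), np.float64(189.97680847999857)]
grip tri (array([ 600.41479319, -157.41613913,   30.0496144 ]), np.float64(2.0331084540762077)) plate c [ 600.27049282 -155.68909945] ang 0.38776515581794246
pins (array([556.71906575, 243.24669051,  36.47536901]), np.float64(3.2688283554061597)) (array([528.62262774,  96.61357813,  37.38187392]), np.float64(2.6481254460169827))
pins plane [557.98559407 241.21631314  42.        ] [529.74552941  95.46579477  42.        ] 148.46115605348064 seat [543.86556174 168.34105396  42.        ] yang 1.379411578603193
pull (array([606.52052674, 158.09083659,  98.60873479]), np.float64(2.8838728197141585))
at [125.6 509.5 226.2] yang 1.329 shift [-7.752 -6.651  0.709] spin 9.41 F [-0.3 -0.6  0.4] w 91.7 t 0.15
```

Emit:
jog_arm([
  {"xyz":[-0.55,-0.475,0.05],"spin":0},
  {"xyz":[-0.55,-0.475,0.05],"spin":0},
  {"xyz":[-0.55,-0.475,0.05],"spin":0},
  {"xyz":[-0.55,-0.475,0.05],"spin":0},
  {"xyz":[-0.55,-0.475,0.05],"spin":0},
  {"xyz":[-0.55,-0.475,0.05],"spin":0},
  {"xyz":[-0.55,-0.475,0.05],"spin":0},
  {"xyz":[-0.55,-0.475,0.05],"spin":0},
  {"xyz":[-0.55,-0.475,0.05],"spin":0},
  {"xyz":[-0.55,-0.475,0.05],"spin":0},
])

```text
time: 1.4
tool_pos: [462.7, 33.7, 186.5]
tcp_rot: [3.141, 0.0, 2.899]
contact_force: [-0.2, 0.8, -0.1]
grip_width: 91.7
finger_force: 0.0
```

Emit:
jog_arm([
  {"xyz":[-0.55,-0.475,0.05],"spin":0},
  {"xyz":[-0.55,-0.475,0.05],"spin":0},
  {"xyz":[-0.55,-0.475,0.05],"spin":0},
  {"xyz":[-0.55,-0.475,0.05],"spin":0},
  {"xyz":[0,0,0],"spin":1},
  {"xyz":[0,0,0],"spin":1},
  {"xyz":[0,0,0],"spin":1},
  {"xyz":[0,0,0],"spin":1},
  {"xyz":[0,0,0],"spin":1},
  {"xyz":[0,0,0],"spin":1},
])

```text
time: 2.65
tool_pos: [596.2, -154.2, 170.3]
tcp_rot: [-3.141, -0.001, 2.296]
contact_force: [0.3, -0.3, -0.5]
grip_width: 91.8
finger_force: 0.0
```

Emit:
jog_arm([
  {"xyz":[0,0,0],"spin":1},
  {"xyz":[0,0,0],"spin":1},
  {"xyz":[0,0,0],"spin":1},
  {"xyz":[0,0,0],"spin":0.4},
  {"xyz":[0,0,0],"spin":0},
  {"xyz":[0,0,0],"spin":0},
  {"xyz":[0,0,0],"spin":0},
  {"xyz":[0,0,0],"spin":0},
  {"xyz":[0,0,0],"spin":0},
  {"xyz":[0,0,0],"spin":0},
])

```text
time: 3.9
tool_pos: [596.4, -154.3, 170.7]
tcp_rot: [3.141, -0.0, 1.96]
contact_force: [0.0, 0.9, -0.3]
grip_width: 91.9
finger_force: 0.0
```

Run:
```python
from h import *
from plant import bot
o=bot.get_obs();c=bot.get_calibration("wrist");im=bot.capture("wrist");cv2.imwrite("pics/w1.png",im)
togo(o,[600.3,-156,170],0.388)
print(c)
b,m=blobs(im,(20,110,60),(38,255,255),100);print(b)
cn=max(cv2.findContours(m,0,2)[0],key=cv2.contourArea);r=cv2.minAreaRect(cn);print(cv2.boxPoints(r))
print("proj grip top",proj(c,[600.3,-156,59]))
```

```text
at [ 596.4 -154.3  170.7] yang 0.389 shift [-0.038  0.037  0.009] spin 0.01 F [ 0.   0.9 -0.3] w 91.9 t 3.9
{'vfov': 70.68859830980465, 'cx': 253.64974099675248, 'cy': 193.7081700300924, 'eye': array([563.82937399, -77.3876864 , 329.65955894]), 'rotation': array([ 2.83175261e+00, -2.59575814e-04,  3.88656875e-01])}
[([485.4, 98.1], 2373, [440, 65, 72, 59]), ([254.9, 189.2], 639, [248, 166, 15, 46])]
[[440.  65.]
 [511.  65.]
 [511. 123.]
 [440. 123.]]
proj grip top [257.35626578 193.63323777]
```

View pics/w1.png

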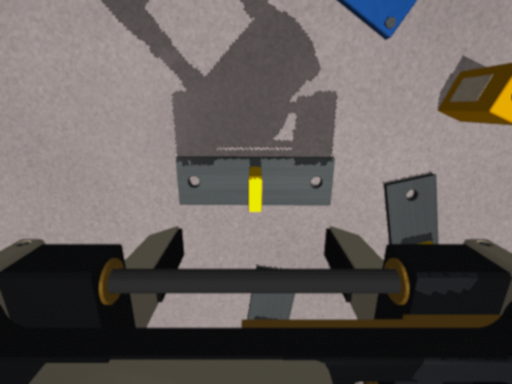

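Wrist view: the plate is level in the picture, with holes at (194,181) and (316,181). The yellow grip is at (255,195), nearly centred between the fingers.

Run:
```python
from h import *
from plant import bot
o=bot.get_obs();c=bot.get_calibration("wrist");im=cv2.imread("pics/w1.png")
g=cv2.cvtColor(im,cv2.COLOR_BGR2GRAY)
H=[]
for x,y in((194,181),(316,181)):
    w=g[y-10:y+11,x-10:x+11].astype(float);w=np.clip(w-np.median(w)-25,0,None);yy,xx=np.mgrid[-10:11,-10:11]
    p=(x+(w*xx).sum()/w.sum(),y+(w*yy).sum()/w.sum());q=plane(c,p,9);H.append(q);print(p,q)
d=H[1]-H[0];C=(H[0]+H[1])/2;a=np.arctan2(d[1],d[0]);print(C,np.linalg.norm(d),a)
b,m=blobs(im,(20,110,200),(38,255,255),50,(230,150,280,230));print(b)
print("bright top centre",plane(c,b[0][0],59),"proj",proj(c,[*C[:2],59]))
togo(o,[C[0],C[1],27],a)
```

```text
(np.float64(194.34421946440236), np.float64(179.94970607446115)) [ 528.94890264 -183.49340851    9.        ]
(np.float64(315.19795221843003), np.float64(180.11262798634812)) [ 665.90909289 -127.64607671    9.        ]
[ 597.42899777 -155.56974261    9.        ] 147.9088171235842 0.3871808639903791
[([254.8, 194.7], 408, [249, 178, 13, 34])]
bright top centre [ 598.26410764 -158.10498594   59.        ] proj [254.98254782 192.28305661]
at [ 596.4 -154.3  170.7] yang 0.389 shift [-0.02   0.006  1.797] spin 0.02 F [0.1 0.4 0. ] w 91.7 t 3.95
```

Emit:
jog_arm([
  {"xyz":[-0.03,0.005,0.4],"spin":0},
  {"xyz":[0,0,0.5],"spin":0},
  {"xyz":[0,0,0.5],"spin":0},
  {"xyz":[0,0,0.2],"spin":0},
  {"xyz":[0,0,0.15],"spin":0},
  {"xyz":[0,0,0.05],"spin":0},
  {"xyz":[0,0,0],"spin":0},
  {"xyz":[0,0,0],"spin":0},
  {"xyz":[0,0,0],"spin":0},
  {"xyz":[0,0,0],"spin":0},
], gripper=40)

```text
time: 5.2
tool_pos: [597.9, -156.4, 27.1]
tcp_rot: [3.141, 0.0, 1.96]
contact_force: [0.1, -0.5, -0.2]
grip_width: 36.8
finger_force: 0.0
```

Emit:
jog_arm([
  {"xyz":[0,0,0],"spin":0},
  {"xyz":[0,0,0],"spin":0},
  {"xyz":[0,0,0],"spin":0},
  {"xyz":[0,0,0],"spin":0},
  {"xyz":[0,0,0],"spin":0},
  {"xyz":[0,0,0],"spin":0},
  {"xyz":[0,0,0],"spin":0},
  {"xyz":[0,0,0],"spin":0},
  {"xyz":[0,0,0],"spin":0},
  {"xyz":[0,0,0],"spin":0},
], gripper=0)

```text
time: 6.45
tool_pos: [597.9, -156.2, 26.7]
tcp_rot: [3.141, 0.0, 1.96]
contact_force: [4.4, 0.9, -2.7]
grip_width: 14.3
finger_force: 30.0
```

Emit:
jog_arm([
  {"xyz":[0,0,-0.1],"spin":0},
  {"xyz":[0,0,-0.3],"spin":0},
  {"xyz":[0,0,-0.4],"spin":0},
  {"xyz":[0,0,-0.5],"spin":0},
  {"xyz":[0,0,-0.3],"spin":0},
  {"xyz":[0,0,0],"spin":-1},
  {"xyz":[0,0,0],"spin":-1},
  {"xyz":[0,0,0],"spin":-1},
  {"xyz":[0,0,0],"spin":-1},
  {"xyz":[0,0,0],"spin":-1},
])

```text
time: 7.7
tool_pos: [595.7, -156.2, 153.3]
tcp_rot: [-3.139, -0.005, 2.463]
contact_force: [-0.1, -0.2, -8.8]
grip_width: 13.9
finger_force: 30.0
```

Run:
```python
from h import *
from plant import bot
o=bot.get_obs();togo(o,[543.9,168.3,160],1.379);print(o["finger_force"])
```

```text
at [ 595.7 -156.2  153.3] yang 0.892 shift [ 3.051  2.751 -0.076] spin -4.87 F [-0.1 -0.2 -8.8] w 13.9 t 7.7
29.99643087387085
```

Emit:
jog_arm([
  {"xyz":[0,0,-0.05],"spin":-1},
  {"xyz":[0,0,-0.05],"spin":-1},
  {"xyz":[0,0,-0.05],"spin":-1},
  {"xyz":[0,0,0],"spin":-1},
  {"xyz":[0,0,0],"spin":-0.87},
  {"xyz":[0.1,0.5,0],"spin":0},
  {"xyz":[0.1,0.7,0],"spin":0},
  {"xyz":[0.1,0.7,0],"spin":0},
  {"xyz":[0.1,0.7,0],"spin":0},
  {"xyz":[0.1,0.7,0],"spin":0},
])

```text
time: 8.95
tool_pos: [607.8, 111.5, 165.4]
tcp_rot: [-3.14, -0.004, 2.947]
contact_force: [0.7, -0.9, -8.4]
grip_width: 13.9
finger_force: 30.0
```

Emit:
jog_arm([
  {"xyz":[0.1,0.4,0],"spin":0},
  {"xyz":[0.05,0.16,0],"spin":0},
  {"xyz":[0,0,0],"spin":0},
  {"xyz":[0,0,0],"spin":0},
  {"xyz":[0,0,0],"spin":0},
  {"xyz":[0,0,0],"spin":0},
  {"xyz":[0,0,0],"spin":0},
  {"xyz":[0,0,0],"spin":0},
  {"xyz":[0,0,0],"spin":0},
  {"xyz":[0,0,0],"spin":0},
])

```text
time: 10.2
tool_pos: [606.4, 156.8, 166.7]
tcp_rot: [3.142, 0.0, 2.947]
contact_force: [0.3, -0.5, -9.6]
grip_width: 13.6
finger_force: 30.0
```

Run:
```python
from h import *
from plant import bot
o=bot.get_obs();c=bot.get_calibration("wrist");im=bot.capture("wrist");cv2.imwrite("pics/w2.png",im)
togo(o,[543.9,168.3,165],1.379);print(c)
b,m=blobs(im,(8,70,60),(24,255,255),8);print(b)
print(proj(c,[556,242,46]),proj(c,[530,95,46]))
```

```text
at [606.4 156.8 166.7] yang 1.376 shift [ 0.795 -0.01   0.022] spin -0.03 F [ 0.3 -0.5 -9.6] w 13.6 t 10.2
{'vfov': 70.68859830980465, 'cx': 253.64974099675248, 'cy': 193.7081700300924, 'eye': array([523.89050383, 172.8702695 , 325.66627567]), 'rotation': array([ 2.83149163e+00, -2.65187706e-04,  1.37571093e+00])}
[([325.4, 123.8], 104, [319, 120, 14, 9]), ([180.8, 125.8], 25, [178, 123, 6, 6]), ([253.5, 231.6], 1117, [240, 206, 28, 64]), ([226.8, 282.1], 252, [223, 258, 9, 47]), ([280.6, 281.9], 258, [277, 258, 8, 47]), ([252.7, 295.7], 145, [240, 292, 28, 10]), ([258.1, 321.8], 2487, [109, 315, 271, 13])]
[327.30783071 125.88295777] [178.92322448 128.93797747]
```

View pics/w2.png

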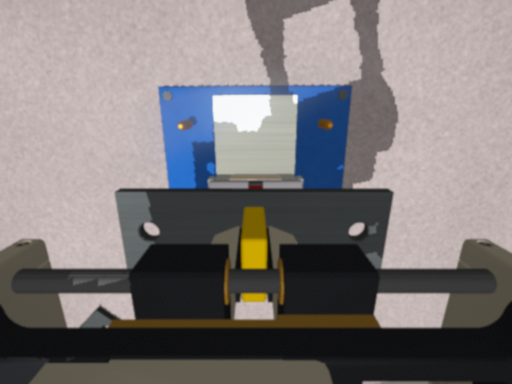

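Wrist view: the pins show at about (182,126) and (327,124), leaning outward. The held plate's holes are at (151,229) and (357,229). I'll look at the pins closely.

Run:
```python
from h import *
im=cv2.imread("pics/w2.png")
f=lambda x,y:cv2.resize(im[y-13:y+13,x-13:x+13],(390,390),interpolation=0)
cv2.imwrite("pics/c2.png",np.hstack([f(184,125),f(326,124)]))
g=cv2.cvtColor(im,cv2.COLOR_BGR2GRAY)
for x,y in((151,229),(357,229)):
    w=(g[y-14:y+15,x-14:x+15]>120).astype(np.uint8);n,l,s,ce=cv2.connectedComponentsWithStats(w);print([(ce[i]+[x-14,y-14],s[i]) for i in range(1,n)])
```

```text
[(array([151.01290323, 228.28387097]), array([  7,   7,  16,  13, 155], dtype=int32))]
[(array([356.06      , 228.70666667]), array([  6,   8,  15,  13, 150], dtype=int32))]
```

View pics/c2.png

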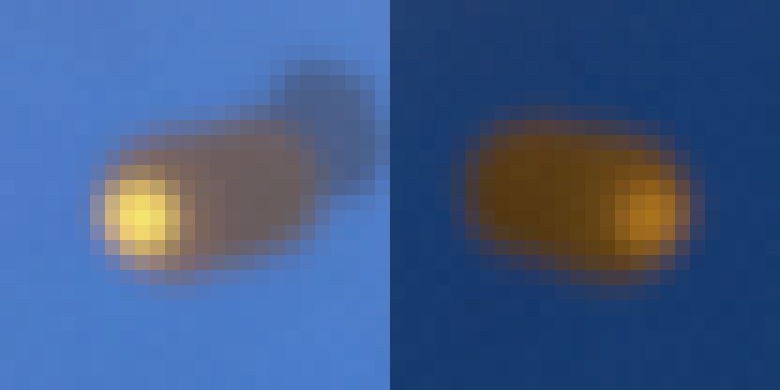

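Run:
```python
from h import *
from plant import bot
o=bot.get_obs();c=bot.get_calibration("wrist")
an=lambda d:np.arctan2(d[1],d[0])
R_,L=plane(c,(180,125.9),46),plane(c,(330,124.7),46);S=(R_+L)/2;d=L-R_;print("pins",R_,L,np.linalg.norm(d),an(d),"seat",S)
h,k=plane(c,(151,228.5),144),plane(c,(356.5,228.5),144);e=k-h;C=(h+k)/2;print("holes",h,k,np.linalg.norm(e),an(e),"mid",C,"vs tcp",C-o["tool_pos"])
P=o["tool_pos"]+(S-C)*[1,1,0]
togo(o,P,an(d));togo(o,S*[1,1,0]+[0,0,166.7],an(d))
```

```text
pins [527.34005439  96.88535604  46.        ] [555.37397474 244.77998212  46.        ] 150.5281405982677 1.3834655128837912 seat [541.35701457 170.83266908  46.        ]
holes [592.71733201  82.43399059 144.        ] [622.01132017 230.58705088 144.        ] 151.02141244319336 1.3755864646097071 mid [607.36432609 156.51052073 144.        ] vs tcp [  0.95455976  -0.22748556 -22.71899255]
at [606.4 156.7 166.7] yang 1.376 shift [ 0.844  0.016 -0.   ] spin -0.07 F [-0.2 -1.5 -9.4] w 13.7 t 10.25
at [606.4 156.7 166.7] yang 1.376 shift [0.832 0.016 0.   ] spin -0.07 F [-0.2 -1.5 -9.4] w 13.7 t 10.25
```

Emit:
jog_arm([
  {"xyz":[0.2,0.016,0],"spin":-0.07},
  {"xyz":[0.35,0,0],"spin":0},
  {"xyz":[0.294,0,0],"spin":0},
  {"xyz":[0,0,0.2],"spin":0},
  {"xyz":[0,0,0.4],"spin":0},
  {"xyz":[0,0,0.3],"spin":0},
  {"xyz":[0,0,0.2],"spin":0},
  {"xyz":[0,0,0],"spin":0},
  {"xyz":[0,0,0],"spin":0},
  {"xyz":[0,0,0],"spin":0},
])

```text
time: 11.5
tool_pos: [541.2, 170.8, 79.8]
tcp_rot: [3.141, 0.002, 2.954]
contact_force: [0.1, 0.1, -8.7]
grip_width: 13.8
finger_force: 30.0
```

Run:
```python
from h import *
from plant import bot
o=bot.get_obs();togo(o,[540.4,171.1,49],1.383);print(o["moment"])
t=bot.capture("top");w=bot.capture("wrist");cv2.imwrite("pics/c3.png",np.hstack([cv2.resize(t[190:260,155:240],(400,330),interpolation=2),cv2.resize(w[110:275,56:456],(400,165))[:330] if 0 else cv2.copyMakeBorder(cv2.resize(w[110:310,106:406],(400,267)),0,63,0,0,0)]))
```

```text
at [541.2 170.8  79.8] yang 1.383 shift [0.012 0.002 0.386] spin -0.0 F [ 0.1  0.1 -8.7] w 13.8 t 11.5
[ 0.02552256  0.0118275  -0.0306814 ]
```

View pics/c3.png

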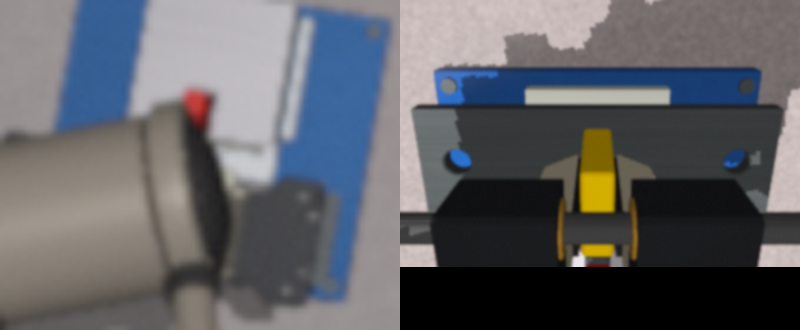

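The plate hovers just above the pins, with blue board visible through both holes. I'll lower it gently.

Emit:
jog_arm([
  {"xyz":[0.006,0,0.05],"spin":0},
  {"xyz":[0,0,0.03],"spin":0},
  {"xyz":[0,0,0.03],"spin":0},
  {"xyz":[0,0,0.03],"spin":0},
  {"xyz":[0,0,0.03],"spin":0},
  {"xyz":[0,0,0.02],"spin":0},
  {"xyz":[0,0,0.02],"spin":0},
  {"xyz":[0,0,0],"spin":0},
  {"xyz":[0,0,0],"spin":0},
  {"xyz":[0,0,0],"spin":0},
])

```text
time: 12.85
tool_pos: [540.0, 170.8, 62.0]
tcp_rot: [3.141, 0.0, 2.954]
contact_force: [-0.3, -0.0, -9.4]
grip_width: 14.3
finger_force: 30.0
```

Emit:
jog_arm([
  {"xyz":[0,0,0.03],"spin":0},
  {"xyz":[0,0,0.03],"spin":0},
  {"xyz":[0,0,0.03],"spin":0},
  {"xyz":[0,0,0.02],"spin":0},
  {"xyz":[0,0,0.02],"spin":0},
  {"xyz":[0,0,0.01],"spin":0},
  {"xyz":[0,0,0.01],"spin":0},
  {"xyz":[0,0,0],"spin":0},
  {"xyz":[0,0,0],"spin":0},
  {"xyz":[0,0,0],"spin":0},
])

```text
time: 14.1
tool_pos: [539.9, 170.7, 50.0]
tcp_rot: [3.141, 0.0, 2.954]
contact_force: [-0.3, -0.0, -8.9]
grip_width: 13.8
finger_force: 30.0
```

Emit:
jog_arm([
  {"xyz":[0,0,0.01],"spin":0},
  {"xyz":[0,0,0.01],"spin":0},
  {"xyz":[0,0,0.01],"spin":0},
  {"xyz":[0,0,0],"spin":0},
  {"xyz":[0,0,0],"spin":0},
  {"xyz":[0,0,0],"spin":0},
  {"xyz":[0,0,0],"spin":0},
  {"xyz":[0,0,0],"spin":0},
  {"xyz":[0,0,0],"spin":0},
  {"xyz":[0,0,0],"spin":0},
])

```text
time: 15.35
tool_pos: [539.9, 170.8, 48.7]
tcp_rot: [3.141, 0.001, 2.954]
contact_force: [-4.9, -1.7, 3.4]
grip_width: 13.3
finger_force: 30.0
```

Emit:
jog_arm([
  {"xyz":[0,0,0],"spin":0},
  {"xyz":[0,0,0],"spin":0},
  {"xyz":[0,0,0],"spin":0},
  {"xyz":[0,0,0],"spin":0},
  {"xyz":[0,0,0],"spin":0},
  {"xyz":[0,0,-0.1],"spin":0},
  {"xyz":[0,0,-0.2],"spin":0},
  {"xyz":[0,0,-0.4],"spin":0},
  {"xyz":[0,0,-0.4],"spin":0},
  {"xyz":[0,0,-0.2],"spin":0},
], gripper=38)

```text
time: 16.6
tool_pos: [540.8, 170.9, 154.4]
tcp_rot: [3.14, 0.004, 2.954]
contact_force: [-0.3, 0.3, 0.0]
grip_width: 34.9
finger_force: 0.0
```

Emit:
jog_arm([
  {"xyz":[-0.2,0,0],"spin":0},
  {"xyz":[-0.4,0,0],"spin":0},
  {"xyz":[-0.225,0,0],"spin":0},
  {"xyz":[0,0,0],"spin":0},
  {"xyz":[0,0,0],"spin":0},
  {"xyz":[0,0,0],"spin":0},
  {"xyz":[0,0,0],"spin":0},
  {"xyz":[0,0,0],"spin":0},
  {"xyz":[0,0,0],"spin":0},
  {"xyz":[0,0,0],"spin":0},
])

```text
time: 17.85
tool_pos: [604.7, 158.4, 151.5]
tcp_rot: [3.142, 0.0, 2.954]
contact_force: [-0.5, -0.3, 0.6]
grip_width: 35.1
finger_force: 0.0
```

Run:
```python
from h import *
from plant import bot
o=bot.get_obs();c=bot.get_calibration("wrist");im=bot.capture("wrist");cv2.imwrite("pics/w3.png",im)
a=1.383-np.pi/2;S=np.array([541.4,170.8,22]);G=S+[66*np.cos(a),66*np.sin(a),71];print(G,proj(c,G+[0,0,24]),proj(c,S+[0,0,59]))
b,m=blobs(im,(0,150,60),(8,255,255),30);print(b);b,m=blobs(im,(20,110,60),(38,255,255),50);print(b)
togo(o,G-[0,0,19],1.383)
```

```text
[606.23959022 158.47816817  93.        ] [254.22553693 222.60206605] [254.14570479 131.74071516]
[([254.0, 214.6], 668, [246, 193, 17, 44])]
[([253.5, 129.6], 892, [245, 105, 18, 50])]
at [604.7 158.4 151.5] yang 1.383 shift [-0.019  0.004  0.969] spin 0.0 F [-0.5 -0.3  0.6] w 35.1 t 17.85
```

View pics/w3.png

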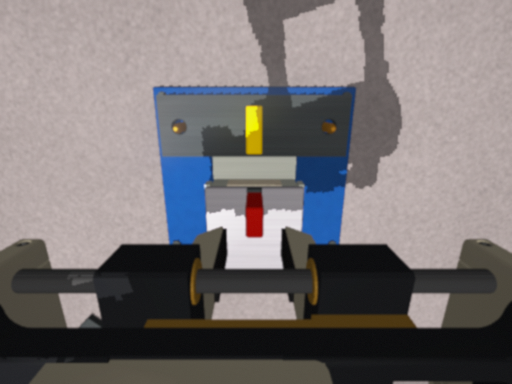

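The plate is seated with both pins showing through its holes at (178,127) and (329,127). The red pull at (254,215) is centred between the fingers. I'll descend and grasp it.

Emit:
jog_arm([
  {"xyz":[-0.02,0.004,0.1],"spin":0},
  {"xyz":[0,0,0.3],"spin":0},
  {"xyz":[0,0,0.25],"spin":0},
  {"xyz":[0,0,0.15],"spin":0},
  {"xyz":[0,0,0.1],"spin":0},
  {"xyz":[0,0,0.04],"spin":0},
  {"xyz":[0,0,0],"spin":0},
  {"xyz":[0,0,0],"spin":0},
  {"xyz":[0,0,0],"spin":0},
  {"xyz":[0,0,0],"spin":0},
])

```text
time: 19.15
tool_pos: [606.5, 158.5, 76.6]
tcp_rot: [3.141, 0.0, 2.954]
contact_force: [-0.4, -0.0, -1.3]
grip_width: 34.7
finger_force: 0.0
```

Emit:
jog_arm([
  {"xyz":[0,0,0],"spin":0},
  {"xyz":[0,0,0],"spin":0},
  {"xyz":[0,0,0],"spin":0},
  {"xyz":[0,0,0],"spin":0},
  {"xyz":[0,0,0],"spin":0},
  {"xyz":[0,0,0],"spin":0},
  {"xyz":[0,0,0],"spin":0},
  {"xyz":[0,0,0],"spin":0},
  {"xyz":[0,0,0],"spin":0},
  {"xyz":[0,0,0],"spin":0},
], gripper=0)

```text
time: 20.4
tool_pos: [606.4, 158.5, 76.3]
tcp_rot: [3.142, 0.0, 2.954]
contact_force: [-0.3, -0.4, 0.5]
grip_width: 14.1
finger_force: 30.0
```

Emit:
jog_arm([
  {"xyz":[0,0,-0.005],"spin":0},
  {"xyz":[0,0,-0.005],"spin":0},
  {"xyz":[0,0,-0.005],"spin":0},
  {"xyz":[0,0,-0.005],"spin":0},
  {"xyz":[0,0,-0.005],"spin":0},
  {"xyz":[0,0,-0.005],"spin":0},
  {"xyz":[0,0,-0.005],"spin":0},
  {"xyz":[0,0,-0.005],"spin":0},
  {"xyz":[0,0,0],"spin":0},
  {"xyz":[0,0,0],"spin":0},
])

```text
time: 21.65
tool_pos: [607.0, 158.3, 80.1]
tcp_rot: [3.141, 0.002, 2.954]
contact_force: [4.5, -0.8, -6.5]
grip_width: 13.9
finger_force: 30.0
```

Emit:
jog_arm([
  {"xyz":[-0.006,0,-0.008],"spin":0},
  {"xyz":[-0.004,0,-0.008],"spin":0},
  {"xyz":[-0.003,0,-0.01],"spin":0},
  {"xyz":[-0.003,0,-0.01],"spin":0},
  {"xyz":[-0.003,0,-0.01],"spin":0},
  {"xyz":[-0.003,0,-0.01],"spin":0},
  {"xyz":[-0.003,0,-0.01],"spin":0},
  {"xyz":[-0.003,0,-0.01],"spin":0},
  {"xyz":[0,0,0],"spin":0},
  {"xyz":[0,0,0],"spin":0},
])

```text
time: 22.9
tool_pos: [608.5, 158.1, 85.8]
tcp_rot: [3.141, -0.0, 2.954]
contact_force: [0.8, -1.0, -1.3]
grip_width: 13.9
finger_force: 30.0
```

Run:
```python
from h import *
from plant import bot
o=bot.get_obs();print(o["tool_pos"],o["contact_force"])
s=bot.capture("side");w=bot.capture("wrist")
cv2.imwrite("pics/c4.png",np.hstack([cv2.resize(s[140:230,160:270],(440,360),interpolation=2),cv2.resize(w[60:270,130:340],(360,360),interpolation=2)]))
```

```text
[608.48593355 158.06975384  85.7585223 ] [ 0.79889434 -1.03075158 -1.26494188]
```

View pics/c4.png

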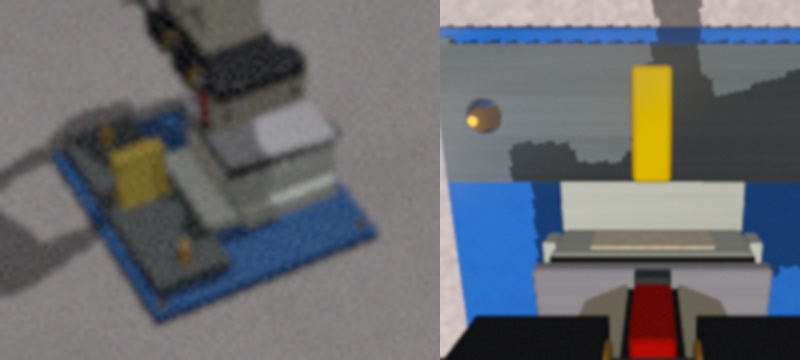

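The seal has given: the force is down to the lid's weight and a gap shows under the lid's front edge. The plate is still seated. I'll raise to about 0.21 rad.

Emit:
jog_arm([
  {"xyz":[-0.004,0,-0.01],"spin":0},
  {"xyz":[-0.004,0,-0.012],"spin":0},
  {"xyz":[-0.004,0,-0.012],"spin":0},
  {"xyz":[-0.004,0,-0.012],"spin":0},
  {"xyz":[-0.004,0,-0.012],"spin":0},
  {"xyz":[-0.004,0,-0.012],"spin":0},
  {"xyz":[-0.005,0,-0.012],"spin":0},
  {"xyz":[-0.004,0,-0.01],"spin":0},
  {"xyz":[0,0,0],"spin":0},
  {"xyz":[0,0,0],"spin":0},
])

```text
time: 24.25
tool_pos: [611.0, 157.6, 93.1]
tcp_rot: [3.142, -0.0, 2.954]
contact_force: [-2.9, -0.2, 1.1]
grip_width: 13.7
finger_force: 30.0
```

Run:
```python
from h import *
from plant import bot
o=bot.get_obs();print(o["tool_pos"],o["contact_force"],o["finger_force"],o["time"])
s=bot.capture("side");w=bot.capture("wrist")
cv2.imwrite("pics/c5.png",np.hstack([cv2.resize(s[140:230,160:270],(440,360),interpolation=2),cv2.resize(w[60:270,130:340],(360,360),interpolation=2)]))
```

```text
[611.01898998 157.58062739  93.11242021] [-2.89584566 -0.17035554  1.08949371] 30.000028983922675 24.25
```

View pics/c5.png

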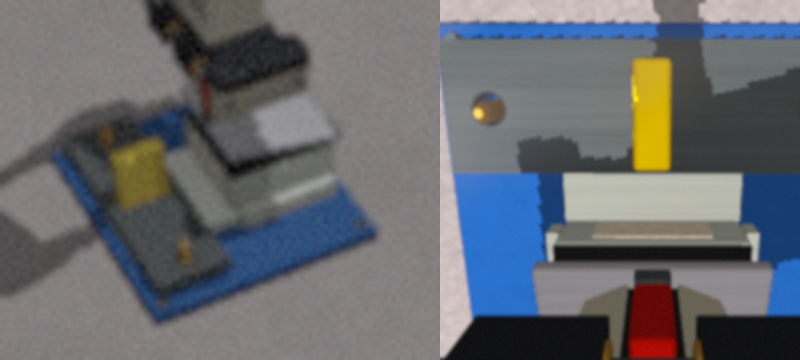

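The lid is open, with a dark gap visible under its front edge. The plate and pins are unchanged. I'll ease the small sideways preload and check the lid edge height against prediction.

Emit:
jog_arm([
  {"xyz":[0.004,0,0],"spin":0},
  {"xyz":[0.004,0,0],"spin":0},
  {"xyz":[0,0,-0.002],"spin":0},
  {"xyz":[0,0,0],"spin":0},
  {"xyz":[0,0,0],"spin":0},
  {"xyz":[0,0,0],"spin":0},
  {"xyz":[0,0,0],"spin":0},
  {"xyz":[0,0,0],"spin":0},
  {"xyz":[0,0,0],"spin":0},
  {"xyz":[0,0,0],"spin":0},
])

```text
time: 25.6
tool_pos: [610.9, 157.6, 93.2]
tcp_rot: [3.141, 0.001, 2.954]
contact_force: [3.8, -1.7, -3.1]
grip_width: 14.1
finger_force: 30.0
```

Run:
```python
from h import *
from plant import bot
o=bot.get_obs();print(o["tool_pos"],o["contact_force"],o["dq"].round(3))
c=bot.get_calibration("wrist");w=bot.capture("wrist")
a=1.383-np.pi/2;ex=np.array([np.cos(a),np.sin(a),0]);ey=np.array([-ex[1],ex[0],0]);S=np.array([541.4,170.8,22])
for th in(.15,.18,.21,.24):
    u=96*np.cos(th)-8*np.sin(th);z=8*np.cos(th)+96*np.sin(th)
    print(th,[proj(c,S+ex*(148-u)+ey*y+[0,0,37+z]).round(1).tolist() for y in(-47,47)])
for z in(0,9):print("plate rear edge",proj(c,S+ex*30+[0,0,z]))
for z in(57,59,62,66):print("rim",z,[proj(c,S+ex*55+ey*y+[0,0,z-22]).round(1).tolist() for y in(-45,45)])
g=cv2.cvtColor(w,cv2.COLOR_BGR2GRAY);print(g[155:230,225].tolist())
print("row214",g[222,180:225].tolist())
```

```text
[610.89227268 157.56955344  93.18290507] [ 3.76151933 -1.72793071 -3.12485351] [ 0.001  0.    -0.001  0.001  0.001 -0.   ]
0.15 [[184.4, 211.8], [323.2, 211.7]]
0.18 [[183.5, 214.3], [324.2, 214.3]]
0.21 [[182.5, 217.1], [325.1, 217.0]]
0.24 [[181.6, 220.0], [326.1, 219.9]]
plate rear edge [253.74950974 159.90894987]
plate rear edge [253.75775562 161.94616047]
rim 57 [[194.8, 200.9], [312.7, 200.9]]
rim 59 [[194.3, 201.8], [313.3, 201.8]]
rim 62 [[193.5, 203.2], [314.1, 203.1]]
rim 66 [[192.3, 205.0], [315.3, 205.0]]
[59, 59, 57, 57, 61, 92, 141, 173, 185, 188, 189, 189, 188, 186, 185, 186, 186, 186, 188, 188, 189, 188, 189, 189, 188, 187, 187, 188, 188, 185, 185, 186, 181, 159, 132, 119, 117, 118, 118, 120, 119, 128, 149, 157, 137, 123, 134, 133, 93, 44, 18, 20, 20, 20, 20, 20, 33, 56, 79, 93, 100, 108, 121, 132, 137, 139, 139, 140, 140, 141, 139, 140, 138, 138, 135]
row214 [102, 103, 103, 111, 122, 130, 135, 136, 136, 136, 137, 137, 137, 137, 136, 137, 138, 136, 137, 136, 138, 137, 137, 138, 137, 138, 138, 139, 138, 138, 137, 137, 137, 137, 138, 138, 139, 138, 139, 139, 138, 139, 139, 139, 138]
```

Emit:
jog_arm([
  {"xyz":[-0.004,0,0],"spin":0},
  {"xyz":[0,0,0],"spin":0},
  {"xyz":[0,0,0],"spin":0},
  {"xyz":[0,0,0],"spin":0},
  {"xyz":[0,0,0],"spin":0},
  {"xyz":[0,0,0],"spin":0},
  {"xyz":[0,0,0],"spin":0},
  {"xyz":[0,0,0],"spin":0},
  {"xyz":[0,0,0],"spin":0},
  {"xyz":[0,0,0],"spin":0},
])

```text
time: 26.9
tool_pos: [610.9, 157.6, 93.2]
tcp_rot: [3.141, 0.0, 2.954]
contact_force: [3.7, -1.2, -1.9]
grip_width: 13.7
finger_force: 30.0
```

Run:
```python
from plant import bot
o=bot.get_obs();print(o["tool_pos"],o["contact_force"],o["finger_force"])
print(bot.close_job())
```

```text
[610.89405551 157.57217693  93.16090527] [ 3.66078008 -1.22265836 -1.93729406] 29.99968219664879
the job is handed in; nothing more can be done
None
```

I handed the job in at about 27 s: the plate is flush over both pins and released, the seal is broken, and the gripper is holding the lid about 2 cm open (around 0.2 rad); the tool force is only a few newtons, too little to be holding the tin up, and the bottles and carton weren't touched.

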